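Put the pressed tea back in its labelled bins

ROBOT

A 7-joint arm with a two-finger parallel gripper is mounted at the origin on the work surface. World frame = base frame: x ahead of the robot, y to its left, z up, the work surface at z = 0. Lengths are in m, angles in rad, forces in N, time in s.
With the tool pointing down it reaches from about 0.4 to 0.85 m from the base axis. Payload 10.4 kg.
Tool frame: the origin (TCP) lies midway between the tips of the shut fingers; the grasp point (between the pads) lies 19 mm behind it; z points along the fingers, x is the direction in which the jaws open and shut, and the axes are right-handed (so a half turn about z gives the same grasp; the last joint's range is limited). The gripper opens to 85 mm and grips with 20 to 120 N. Pads are 22 mm wide; open, the fingers measure 114 mm over their backs; the gripper's body (76 mm by 85 mm) begins 54 mm behind the grasp point. The pads swing forward as they close: fully open they stand 13 mm farther back than shut.
Start: joints at [-0.023, 0.332, -0.065, 1.46, 0.022, 1.35, -0.088], TCP at [0.625, 0, 0.231] pointing down, gripper open.
Joint ranges: [-2.6, 2.6], [-0.5, 2.12], [-1.47, 1.34], [0.16, 2.42], [-1.27, 4.41], [0.06, 2.06], [-2.6, 2.6]. Speed limits (rad/s): [2.22, 2.22, 2.79, 2.79, 3.14, 3.14, 3.14].

INTERFACE

Orientations are given as a unit quaternion [x, y, z, w].
In Python, from workcell import monitor, eyes, ticket, models gives the robot as it stands.
- The arm moves only by the tool servo_tool, never from a script. Its argument "motion" is a list of rows, each a list of 7 numbers: the opening, from 0 (shut) to 1 (fully open), then the shift along the tool's x, y, z in m, then the turn, a rotation vector about the tool's x, y, z in degrees. In form: [[fingers, tx, ty, tz, rx, ry, rz], ...]. A call has 1 to 20 rows; each row is the pose to reach, as a shift and turn from the pose commanded when the call began, along the tool's axes at that moment; what a row does not reach only later rows make up. A row lasts 1/8 s, in which the tool goes at most 62.5 mm and 10.7 degrees, less where a joint would pass 70% of its speed; a pose out of reach is approached as far as the arm can. A call with a gripper value outside its range is refused whole. The fingers move at their own pace and stop on an object; "grip_force" is the grip in N (left out, the last holds). Time passes only in rows, so rows that repeat a pose let the fingers close. It gives the time, the measured TCP pose, the force and the opening at its end, in the units of the state.
- monitor.get_obs(): the state, without advancing time (a new reading comes with each control period).
- eyes.camera(name): name is "scene" or "side" or "wrist"; returns (picture, depth): 384x512x3 uint8, blue, green, red; 384x512 float32, m along the optical axis (not along the pixel's ray), 0 where there is no reading.
- eyes.camera_info(name): a dict with "intrinsics" (3x3 intrinsics, pixels), "k1" (the pictures are not rectified: a ray, as slopes to the right and down, at radius r is drawn at 1 + k1 r^2 times it, then the intrinsics apply), "extrinsics" (4x4, takes a point from world to camera coordinates); the wrist camera has in their place "tool_from_camera" (4x4, takes a point from camera to tool coordinates, whose origin is the TCP and whose axes are the tool frame's). Camera axes: x right, y down, z forward; pixel columns grow to the right and rows downward; lengths in m; the calibration is good to about 2 mm. A picture is of the moment at which its call begins: read the wrist's pose just before it. camera_info takes no time and is no camera call.
- ticket.hand_in(): hands the job in, once; it reports no verdict.
Trained networks look in the newest picture that a camera, given by its name, has taken for a name from the list of things; names that differ only in an ending like _2 or _b are one class to them, and where a whole thing is asked for, a point or a joint stands for the part that bears it (a point fixed in the world has none). Each returns a list of dicts, best first, with "confidence" (0 to 1); they miss things now and then, are a little off and sometimes report something else, mostly with a low value. They report only what shows in the picture. A call takes as long as a camera call.
- models.boxes_of(camera, thing): "point" ([x, y, z] in m, in the coordinates of the camera as it stood for that picture, good to about 4 mm: the middle of the surface that is visible of it).
The state is a dict: "clock": time; "joint_pos": joint angles; "joint_velocities": joint speeds; "tau": joint torques, N m; "position": TCP position; "ee_rot": TCP orientation; "ft_force": force on the tool from outside, world axes, zero at the start; "torque": the same for the moment, N m; "grip_width": opening from 0.0 (shut) to 1.0 (fully open).
Only numpy, scipy, OpenCV 4.12 (cv2) and the standard library are available. Lean on these libraries where they do the work, as an engineer would, in place of code of your own. Each camera call takes 0.05 s, during which the arm holds its last target. There are 200 camera calls.

TASK

Tea time by the bed is over: put every piece of pressed tea on the dresser back into the storage bin whose label shows its outline, lying flat on the bin's floor. The pieces sunk flush in the bamboo holder cannot be grasped as they lie: press down the end on the robot's side so that the other end tips up, and take them by that; when a well is empty, press its rocker back level. Leave the jar, the bowls, the red lid and the mug where they are.

Things in the scene. Friction and masses are not known exactly. Their poses are not given: they have to be found in the camera images.
- brick_c (a point): The rectangular brick of dark pressed tea, 76 x 44 x 18 mm; the point is its centre, half-way up; x along its length, y across it (the way to grasp), z through its thickness (up at the start; either face may end up). At the start it lies sunk in one of the two wells of the holder, flush, its x along the holder's x and its centre at holder (8, 37 or -37, 27) mm.
- oval_c (a point): The oval brick of dark pressed tea (long sides straight, ends half-round with 22 mm radius), 76 x 44 x 18 mm; the point is its centre, half-way up; x along its length, y across it (the way to grasp), z through its thickness (up at the start; either face may end up). At the start it lies sunk in one of the two wells of the holder, flush, its x along the holder's x and its centre at holder (8, 37 or -37, 27) mm; absent in some runs.
- round_c (a point): The round cake of dark pressed tea, 46 mm across, 20 mm thick; the point is its centre, half-way up; z through its thickness (up at the start; either face may end up). At the start it lies loose on the dresser top; absent in some runs.
- square_c (a point): The square cake of dark pressed tea, 44 x 44 x 20 mm; the point is its centre, half-way up; x and y parallel to its sides, z through its thickness (up at the start; either face may end up). At the start it lies loose on the dresser top; absent in some runs.
- stick_c (a point): The slim stick of dark pressed tea, 60 x 20 x 20 mm; the point is its centre, half-way up; x along its length, y across it (the way to grasp), z through its thickness (up at the start; any long side may end up). At the start it lies loose on the dresser top; absent in some runs.
- bin_brick: Fixed shallow bamboo bin, its label showing the outline of the brick piece at 0.58 of its size, dark on white. Origin: centre of the bin's underside. Inside 86 mm along x, 60 along y; floor 3 mm up, wall tops 8 mm up, walls 3 mm; label flat on a tab 28 mm deep, 8 mm high, at the -x end (robot's side), outline's long side along y. Bins are alike but for the label, in a row in any order
- bin_oval: Fixed shallow bamboo bin, its label showing the outline of the oval piece at 0.58 of its size, dark on white. Origin: centre of the bin's underside. Inside 86 mm along x, 60 along y; floor 3 mm up, wall tops 8 mm up, walls 3 mm; label flat on a tab 28 mm deep, 8 mm high, at the -x end (robot's side), outline's long side along y. Bins are alike but for the label, in a row in any order
- bin_round: Fixed shallow bamboo bin, its label showing the outline of the round piece at 0.58 of its size, dark on white. Origin: centre of the bin's underside. Inside 86 mm along x, 60 along y; floor 3 mm up, wall tops 8 mm up, walls 3 mm; label flat on a tab 28 mm deep, 8 mm high, at the -x end (robot's side), outline's long side along y. Bins are alike but for the label, in a row in any order
- bin_square: Fixed shallow bamboo bin, its label showing the outline of the square piece at 0.58 of its size, dark on white. Origin: centre of the bin's underside. Inside 86 mm along x, 60 along y; floor 3 mm up, wall tops 8 mm up, walls 3 mm; label flat on a tab 28 mm deep, 8 mm high, at the -x end (robot's side), outline's long side along y. Bins are alike but for the label, in a row in any order
- bin_stick: Fixed shallow bamboo bin, its label showing the outline of the stick piece at 0.58 of its size, dark on white. Origin: centre of the bin's underside. Inside 86 mm along x, 60 along y; floor 3 mm up, wall tops 8 mm up, walls 3 mm; label flat on a tab 28 mm deep, 8 mm high, at the -x end (robot's side), outline's long side along y. Bins are alike but for the label, in a row in any order
- holder: Fixed bamboo holder with two side-by-side tip-up wells along x, robot's side at -x. Origin: on the underside, midway between the wells, below the pivots. Top 36 mm up; covers x -38 to 60, y -68 to 68 mm. Well centre lines at y = 37 and -37 mm; each well is 49 mm wide, open towards -x, closed at x = 53. A brick in a level well covers x -30 to 46 mm, its top flush with the holder's, 2.5 mm free at each side
- rocker_left (a joint): Tilt (rad) of the rocker, a cradle 40 mm wide in the well at holder y = 37 mm that carries the brick and turns about a pivot along y at holder x = 0, 27 mm up: 0 level, as at the start; 0.45 fully tipped, +x end up about 20 mm. It stays where it is left (friction 0.04 N m)
- press_left (a point): Fixed point at holder (-26, 37, 36) mm: the place on the flush top of a brick lying in the level well where a press straight down (3 N or so, 8 to 12 mm) sinks that end and tips the far end up. The brick is kept from sliding off by a low lip
- tab_left (a point): Middle of the top of the rocker's upright tab (4.5 mm thick, 40 mm wide) at its +x end, 50 mm from the pivot: 2 mm above the holder's top when level, about 20 mm higher when tipped up. A press of about 1 N straight down on it levels the rocker; it comes to rest with its top 38 mm up
- rocker_right (a joint): Tilt (rad) of the rocker, a cradle 40 mm wide in the well at holder y = -37 mm that carries the brick and turns about a pivot along y at holder x = 0, 27 mm up: 0 level, as at the start; 0.45 fully tipped, +x end up about 20 mm. It stays where it is left (friction 0.04 N m)
- press_right (a point): Fixed point at holder (-26, -37, 36) mm: the place on the flush top of a brick lying in the level well where a press straight down (3 N or so, 8 to 12 mm) sinks that end and tips the far end up. The brick is kept from sliding off by a low lip
- tab_right (a point): Middle of the top of the rocker's upright tab (4.5 mm thick, 40 mm wide) at its +x end, 50 mm from the pivot: 2 mm above the holder's top when level, about 20 mm higher when tipped up. A press of about 1 N straight down on it levels the rocker; it comes to rest with its top 38 mm up
- jar: The closed glass jar with a cork top, 60 mm across, 95 mm high; origin at the centre of its underside. Not to be disturbed
- bowls: The stack of two nested white porcelain bowls, 120 mm across, 62 mm high; origin at the centre of its underside. Not to be disturbed
- red_lid: The round red silicone lid, 84 mm across, 20 mm high with its knob; origin at the centre of its underside. Not to be disturbed
- mug: The white mug, 76 mm across, 85 mm high, on the bamboo tray; origin at the centre of its underside. Not to be disturbed

How it is judged:
By the outcome, as a careful person would: the job done as asked, in the order asked, and still so for the second after the job is handed in, with the robot touching nothing.
Of oval, round, square, stick only 3 to 4 are there at a start; the rules pass over those that are not, and their reading is None.
At some moment in a run one of round, square, stick may be knocked a few centimetres aside while the robot is not near it.
Once in a run the grip may slacken for a moment while it holds something.
It also fails if it takes over 210 s, if anything falls off the work surface, if the arm or the gripper's body presses on something with over 40 N, if the wrist force passes 120 N, or if a joint passes its speed limit or range.

## Working session

There is one attempt and no reset: what is moved stays moved. The work goes in short steps, Python scripts to look and compute and a tool call to move; the robot and the scene stay as the last step left them, time stands still between calls to the robot, and variables do not carry over. Pictures are saved under pics/ and viewed, about 12 in all and at most 16, crops included, and the job is handed in when it is done.

Besides the shell and the picture viewer there is one more tool, called as name(argument=value, ...) on one line, values as JSON. servo_tool: Moves the arm, as the interface text tells. Its arguments: {"type":"object","properties":{"motion":{"type":"array"},"grip_force":{"type":"number"}},"required":["motion"]}

```bash
ls; mkdir -p pics; cat > h.py <<'E'
import numpy as np, cv2
from scipy.spatial.transform import Rotation as R
from workcell import monitor, eyes, ticket, models
def tool():
    o=monitor.get_obs(); T=np.eye(4); T[:3,:3]=R.from_quat(o["ee_rot"]).as_matrix(); T[:3,3]=o["position"]; return T
def w_from_c(cam):
    i=eyes.camera_info(cam)
    return tool()@np.array(i["tool_from_camera"]) if cam=="wrist" else np.linalg.inv(np.array(i["extrinsics"]))
def snap(cam):
    W=w_from_c(cam); p,d=eyes.camera(cam); return p,d,W
def unproj(cam,uv):
    i=eyes.camera_info(cam);K=np.array(i["intrinsics"]);k=i["k1"]
    uv=np.atleast_2d(uv).astype(float)
    n=cv2.undistortPoints(uv[:,None],K,np.array([k,0,0,0.]))[:,0]
    return np.c_[n,np.ones(len(n))]
def at_z(cam,W,uv,z):
    r=unproj(cam,uv)@W[:3,:3].T; o=W[:3,3]
    return o+r*((z-o[2])/r[:,2])[:,None]
def cloud(cam,W,d):
    v,u=np.mgrid[:384,:512]; r=unproj(cam,np.c_[u.ravel(),v.ravel()])*d.ravel()[:,None]
    P=(r@W[:3,:3].T+W[:3,3]).reshape(384,512,3); P[d==0]=np.nan; return P
E
python3 - <<'E'
from h import *
np.set_printoptions(precision=4,suppress=True)
p,d,W=snap("scene"); cv2.imwrite("pics/s0.png",p); np.savez("s0",p=p,d=d,W=W)
names=["brick_c","oval_c","round_c","square_c","stick_c","bin_brick","bin_oval","bin_round","bin_square","bin_stick","holder","jar","bowls","red_lid","mug"]
for n in names:
    for b in models.boxes_of("scene",n)[:3]: print(n,round(b["confidence"],2),(W@np.r_[b["point"],1])[:3])
p2,d2,W2=snap("wrist"); cv2.imwrite("pics/w0.png",p2); np.savez("w0",p=p2,d=d2,W=W2)
print(tool(),monitor.get_obs()["clock"]); print(W[:3,3],W2)
E
```

```text
pics
brick_c 0.66 [0.4875 0.0201 0.0386]
oval_c 0.73 [ 0.4744 -0.053   0.0394]
round_c 0.58 [ 0.5246 -0.2173  0.0184]
round_c 0.2 [ 0.6339 -0.2139  0.0006]
bin_brick 0.62 [0.6428 0.1155 0.0039]
bin_oval 0.95 [ 0.6476 -0.0981  0.0024]
bin_round 0.65 [ 0.6407 -0.0015  0.0046]
bin_round 0.26 [ 0.5239 -0.2169  0.0205]
bin_square 0.93 [0.6547 0.2094 0.0061]
bin_stick 0.58 [ 0.6314 -0.2126 -0.0013]
holder 0.73 [ 0.5076 -0.0199  0.0351]
jar 0.64 [0.6562 0.407  0.0702]
jar 0.51 [ 0.6423 -0.0998  0.0017]
bowls 0.94 [ 0.609  -0.3548  0.0434]
bowls 0.61 [ 0.4753 -0.0552  0.0373]
red_lid 0.61 [ 0.3669 -0.384   0.0111]
red_lid 0.54 [ 0.4735 -0.0491  0.0382]
red_lid 0.35 [ 0.5231 -0.2171  0.0209]
mug 0.22 [ 0.6419 -0.1015 -0.0006]
[[ 1.     -0.      0.      0.625 ]
 [-0.     -1.      0.      0.    ]
 [ 0.     -0.     -1.      0.2313]
 [ 0.      0.      0.      1.    ]] 0.85
[ 0.9347 -0.5368  1.0137] [[ 1.     -0.0002 -0.0004  0.6255]
 [-0.0003 -0.9563 -0.2924  0.075 ]
 [-0.0003  0.2924 -0.9563  0.374 ]
 [ 0.      0.      0.      1.    ]]
```

View pics/s0.png

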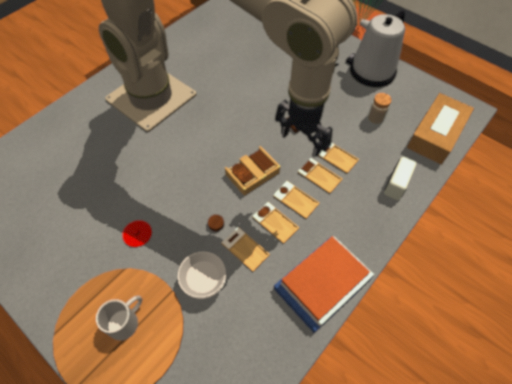

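View pics/w0.png

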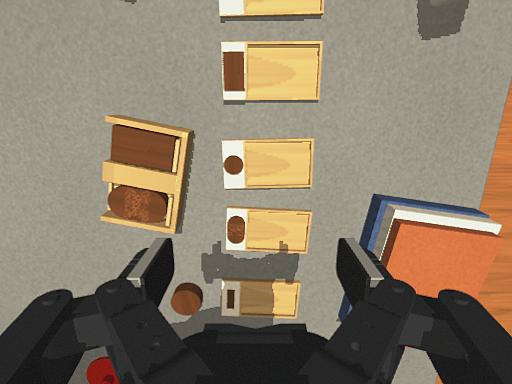

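The scene view shows the holder near (252,170), the round cake at (216,222) and a row of five bins. In the wrist view the brick is the upper well (140,147), the oval the lower (137,203), and the labels, top to bottom, read square (cut off), brick, round, oval, stick. At least one of square and stick must also be somewhere.

```bash
python3 - <<'E'
from h import *
np.set_printoptions(precision=4,suppress=True)
p,d,W=snap("side"); cv2.imwrite("pics/side0.png",p); np.savez("side0",p=p,d=d,W=W)
for n in ["round_c","square_c","stick_c","holder","bin_square"]:
    for b in models.boxes_of("side",n)[:3]: print(n,round(b["confidence"],2),(W@np.r_[b["point"],1])[:3])
# wrist measurements
f=np.load("w0.npz"); p,d,W=f["p"],f["d"],f["W"]
P=cloud("wrist",W,d)
for n,(u,v) in dict(brick=(140,147),oval=(137,203),round=(187,299),b_brick=(280,70),b_round=(280,165),b_oval=(275,230),b_stick=(270,298),wall=(140,170)).items(): print(n,P[v,u],p[v,u])
for uv,z in [((105,116),.036),((194,130),.036),((101,220),.036),((179,234),.036)]: print(at_z("wrist",W,uv,z))
E
```

```text
square_c 0.71 [0.4272 0.3361 0.0214]
stick_c 0.69 [0.4789 0.0253 0.0351]
stick_c 0.55 [0.4554 0.2203 0.0154]
holder 0.86 [ 0.4607 -0.0032  0.0287]
bin_square 0.79 [0.644  0.2094 0.0034]
bin_square 0.52 [ 0.6408  0.1135 -0.0007]
brick [0.486  0.0254 0.0362] [ 41  71 121]
oval [ 0.4733 -0.0469  0.0358] [ 51  90 151]
round [ 0.5231 -0.2058  0.0214] [ 43  71 115]
b_brick [0.6564 0.1153 0.0034] [118 192 234]
b_round [ 0.6595 -0.0038  0.0038] [109 184 228]
b_oval [ 0.6548 -0.1005  0.0031] [112 187 229]
b_stick [ 0.6494 -0.2187  0.0027] [ 68 112 143]
wall [ 0.4833 -0.0028  0.0378] [118 199 238]
[[0.4491 0.0619 0.036 ]]
[[0.5529 0.0456 0.036 ]]
[[ 0.4229 -0.0706  0.036 ]]
[[ 0.5241 -0.0908  0.036 ]]
```

View pics/side0.png

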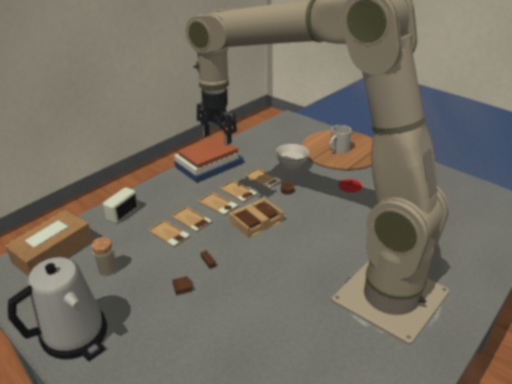

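The side view shows the stick at (208,259), the square at (182,285) and the round cake at (288,187), so all five pieces are present. I'll move up to get an overview of the left half.

servo_tool(motion=[[1,-0.02,-0.05,-0.04,0,0,0],[1,-0.04,-0.1,-0.08,0,0,0],[1,-0.075,-0.15,-0.13,0,0,0],[1,-0.075,-0.17,-0.13,0,0,0],[1,-0.075,-0.17,-0.13,0,0,0],[1,-0.075,-0.17,-0.13,0,0,0]])

```text
clock: 1.9
position: [0.5502, 0.1693, 0.3609]
ee_rot: [1.0, -0.0, -0.0, 0.0]
ft_force: [0.4, -0.2, -0.2]
grip_width: 0.999
```

```bash
python3 - <<'E'
from h import *
np.set_printoptions(precision=4,suppress=True)
p,d,W=snap("wrist"); cv2.imwrite("pics/w1.png",p); np.savez("w1",p=p,d=d,W=W)
print(tool()[:3,3])
E
```

```text
[0.5503 0.1688 0.3607]
```

View pics/w1.png

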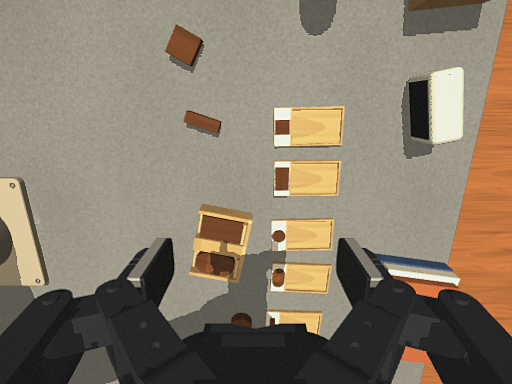

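Top to bottom the wrist view shows the square at (184,45), the stick at (202,122), bins for square, brick, round, oval and stick in the column at x≈300, and the holder at (221,243), rotated slightly. Now I'll measure from colour and depth.

```bash
cat >> h.py <<'E'
def rects(P,mask,zlo,zhi,amin=150):
    """rects (centre mm, size, angle deg of long side in world) of world-xy of masked pixels by component"""
    m=(mask&(P[...,2]>zlo)&(P[...,2]<zhi)).astype(np.uint8)
    m=cv2.morphologyEx(m,cv2.MORPH_OPEN,np.ones((3,3)))
    n,l,s,_=cv2.connectedComponentsWithStats(m); out=[]
    for i in range(1,n):
        if s[i,4]<amin: continue
        q=P[l==i]; xy=(q[:,:2]*1000).astype(np.float32)
        (c,sz,a)=cv2.minAreaRect(xy); 
        if sz[0]<sz[1]: sz=sz[::-1]; a+=90
        a=(a+90)%180-90
        out.append((s[i,:2],s[i,4],np.round(c,1),np.round(sz,1),round(a,1),round(float(np.median(q[:,2]))*1000,1),np.round(xy.mean(0),1)))
    return out
def brown(p):
    h=cv2.cvtColor(p,cv2.COLOR_BGR2HSV); return (h[...,0]<18)&(h[...,1]>110)&(h[...,2]<175)
def bamboo(p):
    h=cv2.cvtColor(p,cv2.COLOR_BGR2HSV); return (h[...,0]>14)&(h[...,0]<30)&(h[...,1]>70)&(h[...,2]>120)
E
python3 - <<'E'
from h import *
np.set_printoptions(precision=4,suppress=True)
for f in ["w1.npz","w0.npz"]:
    f=np.load(f); p,d,W=f["p"],f["d"],f["W"]; P=cloud("wrist",W,d)
    print("brown")
    for r in rects(P,brown(p),.012,.045,100): print(*r)
    print("bamboo low")
    for r in rects(P,bamboo(p),-.004,.012,100): print(*r)
    print("bamboo high")
    for r in rects(P,bamboo(p)|brown(p),.03,.045,100): print(*r)
E
```

```text
brown
[412   0] 371 [844.5 389.7] [107.6  12.3] -0.8 24.8 [829.2 389. ]
[166  26] 837 [437.2 333.4] [43.7 43.3] -28.1 19.9 [438.1 333.4]
[185 111] 420 [460.8 215.8] [58.2 19.4] -18.5 20.0 [461.3 216. ]
[200 215] 940 [488.4  22.3] [76.9 50.5] -11.2 36.3 [488.5  24.2]
[195 251] 860 [476.9 -48.7] [83.  54.9] -11.7 36.3 [475.6 -48.3]
[232 317] 145 [ 521.4 -199.4] [40.  17.8] -11.0 20.2 [ 521.4 -198.6]
bamboo low
[290 106] 2065 [658.9 206.9] [95.3 68. ] 1.1 3.3 [658.3 207.8]
[289 160] 1806 [660.5 113.4] [95.8 66.3] 0.1 3.3 [660.  113.9]
[285 218] 1529 [657.2  -3.5] [96.1 72.2] 1.5 3.5 [657.3  -1.2]
[284 262] 1339 [ 658.4 -103.6] [96.1 73.3] -3.0 3.6 [ 658.4 -100.7]
[277 309] 720 [ 646.2 -213. ] [100.3  60. ] -4.1 3.8 [ 652.7 -204.8]
bamboo high
[189 209] 3033 [482.6 -14.7] [138.4  98. ] 78.3 36.3 [484.8  -9.6]
brown
[111 125] 2329 [489.8  22.4] [78.8 49.6] -11.7 36.1 [489.1  24.6]
[108 184] 1793 [471.6 -49.6] [77.1 50.3] -10.6 36.1 [474.4 -48.2]
[171 287] 669 [ 520.  -212.9] [44.5 44.3] 78.5 20.3 [ 520.6 -210.4]
bamboo low
[243   0] 1173 [658.8 183. ] [93.5 17.2] 1.3 3.4 [657.7 183. ]
[245  41] 4392 [660.4 114.5] [94.4 67.2] -0.3 3.2 [659.7 114.8]
[243 138] 3406 [657.4  -2.4] [94.3 69.1] 1.4 3.4 [656.7  -0.7]
[245 207] 2770 [ 658.5 -102.5] [95.1 71.4] -3.0 3.4 [658.  -99.7]
[239 279] 2018 [ 647.4 -221.4] [95.  74.4] -2.5 3.6 [ 648.7 -217.5]
bamboo high
[101 116] 7293 [483.5 -14.1] [136.9  97.4] 78.1 36.1 [487.1 -10.3]
```

```bash
cat >> h.py <<'E'
def go(*targets):
    """targets (x,y,z mm, yaw of tool x deg, tilt deg [fingers pointing to tool +y]) -> shifts/turns from the present pose"""
    T=tool()
    for x,y,z,yaw,tilt in targets:
        G=(R.from_euler('z',yaw,degrees=True)*R.from_euler('x',180-tilt,degrees=True)).as_matrix()
        D=T[:3,:3].T@(np.array([x,y,z])/1000-T[:3,3]); r=R.from_matrix(T[:3,:3].T@G).as_rotvec(degrees=True)
        print((x,y,z,yaw,tilt),"->",np.round(D,4).tolist(),np.round(r,1).tolist())
HO=np.array([472.8,-12.0]);HA=-11.7
def H(x,y):
    a=np.radians(HA); return HO+[x*np.cos(a)-y*np.sin(a),x*np.sin(a)+y*np.cos(a)]
E
python3 -c "
from h import *
go((461,216,60,71.5,0),(461,216,8,71.5,0))"
```

```text
(461, 216, 60, 71.5, 0) -> [-0.0891, -0.0473, 0.3007] [0.0, 0.1, -71.6]
(461, 216, 8, 71.5, 0) -> [-0.0891, -0.0473, 0.3527] [0.0, 0.1, -71.6]
```

servo_tool(motion=[[0.6,-0.089,-0.046,0.3,0,0,-71.6],[0.6,-0.089,-0.046,0.3,0,0,-71.6],[0.6,-0.089,-0.046,0.3,0,0,-71.6],[0.6,-0.089,-0.046,0.3,0,0,-71.6],[0.6,-0.089,-0.046,0.3,0,0,-71.6],[0.6,-0.089,-0.046,0.3,0,0,-71.6],[0.6,-0.089,-0.046,0.3,0,0,-71.6],[0.6,-0.089,-0.046,0.3,0,0,-71.6],[0.6,-0.089,-0.046,0.33,0,0,-71.6],[0.6,-0.089,-0.046,0.353,0,0,-71.6],[0.6,-0.089,-0.046,0.353,0,0,-71.6],[0.6,-0.089,-0.046,0.353,0,0,-71.6],[0,-0.089,-0.046,0.353,0,0,-71.6],[0,-0.089,-0.046,0.353,0,0,-71.6],[0,-0.089,-0.046,0.353,0,0,-71.6],[0,-0.089,-0.046,0.353,0,0,-71.6],[0,-0.089,-0.046,0.353,0,0,-71.6],[0,-0.089,-0.046,0.353,0,0,-71.6],[0,-0.089,-0.046,0.3,0,0,-71.6],[0,-0.089,-0.046,0.26,0,0,-71.6]], grip_force=50)

```text
clock: 4.45
position: [0.4613, 0.2162, 0.1034]
ee_rot: [0.811, 0.585, 0.001, 0.0]
ft_force: [1.4, 0.7, -0.6]
grip_width: 0.218
```

```bash
python3 -c "
from h import *
go((650,-219,80,87.5,0),(650,-219,30,87.5,0),(650,-219,12,87.5,0))"
```

```text
(650, -219, 80, 87.5, 0) -> [-0.3534, 0.3165, 0.0233] [0.1, -0.0, -15.9]
(650, -219, 30, 87.5, 0) -> [-0.3534, 0.3165, 0.0733] [0.1, -0.0, -15.9]
(650, -219, 12, 87.5, 0) -> [-0.3534, 0.3165, 0.0913] [0.1, -0.0, -15.9]
```

servo_tool(motion=[[0,-0.05,0.04,-0.04,0,0,-15.9],[0,-0.12,0.11,-0.05,0,0,-15.9],[0,-0.353,0.29,-0.06,0,0,-15.9],[0,-0.353,0.29,-0.06,0,0,-15.9],[0,-0.353,0.29,-0.06,0,0,-15.9],[0,-0.353,0.29,-0.06,0,0,-15.9],[0,-0.353,0.29,-0.06,0,0,-15.9],[0,-0.353,0.29,-0.06,0,0,-15.9],[0,-0.353,0.29,-0.06,0,0,-15.9],[0,-0.353,0.29,-0.06,0,0,-15.9],[0,-0.353,0.29,-0.06,0,0,-15.9]])

```text
clock: 5.82
position: [0.6248, -0.2088, 0.1615]
ee_rot: [0.722, 0.692, 0.0, -0.0]
ft_force: [0.6, 0.3, 0.5]
grip_width: 0.218
```

```bash
python3 - <<'E'
from h import *
np.set_printoptions(precision=4,suppress=True)
p,d,W=snap("wrist"); cv2.imwrite("pics/w2.png",p); np.savez("w2",p=p,d=d,W=W)
P=cloud("wrist",W,d)
for r in rects(P,bamboo(p),-.004,.012,100): print(*r)
for r in rects(P,brown(p),.012,.3,100): print(*r)
go((650,-219,30,87.5,0),(650,-219,12,87.5,0))
E
```

```text
[408 153] 4445 [658.5   2.4] [97.8 74.3] 1.2 3.1 [656.    0.9]
[217 154] 2706 [ 648.9 -217.8] [96.  68.7] -2.6 3.3 [ 631.8 -223. ]
[320 159] 4453 [660.4 -98.5] [96.8 71. ] -3.3 3.1 [657.4 -99.3]
[505 206] 121 [690.   86.1] [33.3 12.3] 1.1 7.3 [693.4  84.4]
[397   0] 2342 [491.6 -49.6] [50.1 38. ] 88.0 35.7 [491.4 -53.3]
[475   0] 1664 [500.8  10.4] [52.8 33.1] -0.2 35.7 [503.4   7.7]
[221  44] 1975 [ 519.4 -213.7] [44.9 44.5] -2.1 20.1 [ 519.3 -213.6]
[236 185] 3967 [ 623.2 -208.3] [59.7 19.6] -2.5 172.0 [ 619.1 -208.1]
[233 316] 408 [ 700.8 -196. ] [161.7  52.2] -12.4 56.5 [ 775.2 -215.3]
(650, -219, 30, 87.5, 0) -> [-0.009, 0.0255, 0.1316] [0.0, -0.0, 0.1]
(650, -219, 12, 87.5, 0) -> [-0.009, 0.0255, 0.1496] [0.0, -0.0, 0.1]
```

View pics/w2.png

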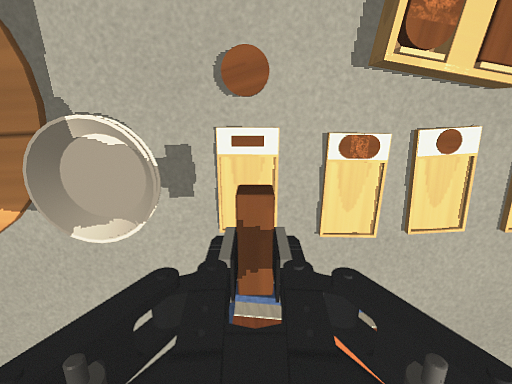

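The stick is gripped at (255,240), centred, above its bin at (248,190). The oval and round labels to the right are confirmed, and the round cake is at (243,70). Placing it now.

servo_tool(motion=[[0,-0.009,0.025,0.05,0,0,0],[0,-0.009,0.025,0.1,0,0,0],[0,-0.009,0.025,0.13,0,0,0],[0,-0.009,0.025,0.142,0,0,0],[0,-0.009,0.025,0.149,0,0,0],[0,-0.009,0.025,0.149,0,0,0],[0,-0.009,0.025,0.149,0,0,0],[0.5,-0.009,0.025,0.149,0,0,0],[0.5,-0.009,0.025,0.149,0,0,0],[0.5,-0.009,0.025,0.149,0,0,0],[0.5,-0.009,0.025,0.12,0,0,0],[0.8,-0.009,0.025,0.07,0,0,0],[0.8,-0.009,0.025,0.03,0,0,0],[0.8,-0.009,-0.03,0.03,0,0,0],[0.8,-0.009,-0.07,0.03,0,0,0],[0.8,-0.009,-0.07,0.03,0,0,0]])

```text
clock: 7.88
position: [0.5519, -0.2172, 0.1316]
ee_rot: [0.723, 0.691, -0.001, -0.0]
ft_force: [0.5, 0.4, 0.1]
grip_width: 0.8
```

```bash
python3 - <<'E'
from h import *
np.set_printoptions(precision=4,suppress=True)
p,d,W=snap("wrist"); cv2.imwrite("pics/w3.png",p); np.savez("w3",p=p,d=d,W=W)
P=cloud("wrist",W,d)
for r in rects(P,brown(p),.012,.045,100): print(*r)
go((519.5,-212.5,60,87.5,0),(519.5,-212.5,6,87.5,0))
E
```

```text
[417  37] 4473 [472.1 -47.1] [78.5 48.8] -10.9 35.7 [471.5 -49. ]
[496 111] 315 [513.9  -1.3] [36.9 21.2] 26.3 35.4 [513.1  -1.2]
[232 127] 1931 [ 519.4 -213.9] [45.2 44.6] 88.9 20.0 [ 519.  -213.7]
[246 246] 1010 [ 648.  -220.7] [59.6 19.7] -2.8 22.9 [ 644.9 -220.7]
(519.5, -212.5, 60, 87.5, 0) -> [0.0028, -0.0345, 0.0719] [0.0, 0.0, -0.1]
(519.5, -212.5, 6, 87.5, 0) -> [0.0028, -0.0345, 0.1259] [0.0, 0.0, -0.1]
```

servo_tool(motion=[[0.8,0.003,-0.034,0.05,0,0,0],[0.8,0.003,-0.034,0.1,0,0,0],[0.8,0.003,-0.034,0.126,0,0,0],[0.8,0.003,-0.034,0.126,0,0,0],[0.8,0.003,-0.034,0.126,0,0,0],[0,0.003,-0.034,0.126,0,0,0],[0,0.003,-0.034,0.126,0,0,0],[0,0.003,-0.034,0.126,0,0,0],[0,0.003,-0.034,0.126,0,0,0],[0,0.003,-0.034,0.126,0,0,0],[0,0.003,-0.034,0.08,0,0,0],[0,0.003,-0.034,0.03,0,0,0],[0,0.003,-0.034,0.01,0,0,0]])

```text
clock: 9.55
position: [0.5223, -0.2125, 0.1255]
ee_rot: [0.722, 0.691, 0.001, 0.003]
ft_force: [0.2, 0.0, -1.5]
grip_width: 0.515
```

```bash
python3 - <<'E'
from h import *
go((658,-1,120,91,0),(658,-1,30,91,0),(658,-1,10,91,0))
E
```

```text
(658, -1, 120, 91, 0) -> [0.2172, 0.1263, 0.0058] [0.3, 0.1, -3.5]
(658, -1, 30, 91, 0) -> [0.2174, 0.1259, 0.0958] [0.3, 0.1, -3.5]
(658, -1, 10, 91, 0) -> [0.2174, 0.1257, 0.1158] [0.3, 0.1, -3.5]
```

servo_tool(motion=[[0,0.06,0.035,-0.01,0,0,-3.5],[0,0.12,0.07,-0.01,0,0,-3.5],[0,0.217,0.13,-0.01,0,0,-3.5],[0,0.217,0.13,-0.01,0,0,-3.5],[0,0.217,0.13,0.0,0,0,-3.5],[0,0.217,0.13,0.05,0,0,-3.5],[0,0.217,0.13,0.09,0,0,-3.5],[0,0.217,0.13,0.105,0,0,-3.5],[0,0.217,0.13,0.112,0,0,-3.5],[0,0.217,0.13,0.112,0,0,-3.5],[0,0.217,0.13,0.112,0,0,-3.5],[0.85,0.217,0.13,0.112,0,0,-3.5],[0.85,0.217,0.13,0.112,0,0,-3.5],[0.85,0.217,0.13,0.112,0,0,-3.5],[0.85,0.217,0.13,0.07,0,0,-3.5],[0.85,0.217,0.13,0.01,0,0,-3.5],[0.85,0.217,0.08,-0.05,0,0,-3.5],[0.85,0.217,0.02,-0.08,0,0,-3.5],[0.85,0.217,0.02,-0.08,0,0,-3.5]])

```text
clock: 11.92
position: [0.5489, 0.0042, 0.2041]
ee_rot: [0.701, 0.713, 0.001, 0.001]
ft_force: [0.6, 0.0, -0.8]
grip_width: 0.854
```

```bash
python3 - <<'E'
from h import *
np.set_printoptions(precision=4,suppress=True)
p,d,W=snap("wrist"); cv2.imwrite("pics/w4.png",p); np.savez("w4",p=p,d=d,W=W)
P=cloud("wrist",W,d)
for r in rects(P,brown(p),.012,.045,100): print(*r)
go((437.2,333.4,120,61.9,0),(437.2,333.4,6,61.9,0))
E
```

```text
[183  63] 2731 [472.9 -50.8] [79.4 47.3] -11.6 36.0 [471.7 -48.5]
[247  76] 3050 [488.5  24.2] [79.5 46.4] -11.8 36.0 [487.1  23.6]
[ 70 217] 877 [ 648.3 -219.5] [59.7 21.2] -2.5 22.9 [ 646.2 -217.3]
[232 232] 966 [658.2  -1.2] [45.4 44.6] -0.3 22.9 [656.2  -0.9]
[504 331] 100 [802.4 386.3] [24.7  4.8] -3.5 17.8 [802.5 386.2]
(437.2, 333.4, 120, 61.9, 0) -> [0.3311, -0.1057, 0.084] [0.2, -0.0, 29.1]
(437.2, 333.4, 6, 61.9, 0) -> [0.3312, -0.1061, 0.198] [0.2, -0.0, 29.1]
```

servo_tool(motion=[[0.85,0.331,-0.106,0.04,0,0,29],[0.85,0.331,-0.106,0.04,0,0,29],[0.85,0.331,-0.106,0.04,0,0,29],[0.85,0.331,-0.106,0.04,0,0,29],[0.85,0.331,-0.106,0.04,0,0,29],[0.85,0.331,-0.106,0.04,0,0,29],[0.85,0.331,-0.106,0.04,0,0,29],[0.85,0.331,-0.106,0.04,0,0,29],[0.85,0.331,-0.106,0.04,0,0,29]])

```text
clock: 13.1
position: [0.4392, 0.3318, 0.1613]
ee_rot: [0.858, 0.514, 0.0, 0.0]
ft_force: [0.4, -0.2, -0.1]
grip_width: 0.856
```

```bash
python3 - <<'E'
from h import *
np.set_printoptions(precision=4,suppress=True)
p,d,W=snap("wrist"); cv2.imwrite("pics/w5.png",p); np.savez("w5",p=p,d=d,W=W)
P=cloud("wrist",W,d)
for r in rects(P,brown(p),.012,.045,100): print(*r)
go((437.2,333.4,60,61.9,0),(437.2,333.4,6,61.9,0))
E
```

```text
[235 154] 1667 [436.4 334. ] [43.  42.8] -27.9 20.0 [435.8 334.4]
[ 16 291] 558 [454.8  31.4] [53.3 23.9] 84.3 34.1 [451.4  26.8]
[499 330] 151 [777.8 519.1] [18.8  4.1] -81.5 19.2 [778.4 516.5]
[411 372] 140 [791.3 394.2] [16.6  5.1] -86.3 19.7 [790.9 395.1]
(437.2, 333.4, 60, 61.9, 0) -> [0.0004, -0.0025, 0.1013] [0.0, 0.0, -0.0]
(437.2, 333.4, 6, 61.9, 0) -> [0.0004, -0.0025, 0.1553] [0.0, 0.0, -0.0]
```

servo_tool(motion=[[0.85,0,-0.001,0.05,0,0,0],[0.85,0,-0.001,0.1,0,0,0],[0.85,0,-0.001,0.14,0,0,0],[0.85,0,-0.001,0.155,0,0,0],[0.85,0,-0.001,0.155,0,0,0],[0.85,0,-0.001,0.155,0,0,0],[0,0,-0.001,0.155,0,0,0],[0,0,-0.001,0.155,0,0,0],[0,0,-0.001,0.155,0,0,0],[0,0,-0.001,0.155,0,0,0],[0,0,-0.001,0.155,0,0,0],[0,0,-0.001,0.11,0,0,0],[0,0,-0.001,0.06,0,0,0],[0,0,-0.001,0.06,0,0,0],[0,0,-0.001,0.06,0,0,0]])

```text
clock: 15.02
position: [0.4373, 0.3333, 0.1011]
ee_rot: [0.857, 0.515, 0.0, 0.0]
ft_force: [-0.5, -0.5, -0.2]
grip_width: 0.499
```

```bash
python3 - <<'E'
from h import *
go((659.5,207.5,110,91,0),(659.5,207.5,10,91,0))
E
```

```text
(659.5, 207.5, 110, 91, 0) -> [-0.0067, 0.2552, -0.0088] [0.0, 0.0, -29.0]
(659.5, 207.5, 10, 91, 0) -> [-0.0067, 0.2552, 0.0912] [0.0, 0.0, -29.0]
```

servo_tool(motion=[[0,-0.002,0.06,-0.01,0,0,-10],[0,-0.004,0.12,-0.01,0,0,-20],[0,-0.007,0.18,-0.01,0,0,-29],[0,-0.007,0.255,-0.01,0,0,-29],[0,-0.007,0.255,-0.01,0,0,-29],[0,-0.007,0.255,0.04,0,0,-29],[0,-0.007,0.255,0.07,0,0,-29],[0,-0.007,0.255,0.085,0,0,-29],[0,-0.007,0.255,0.0915,0,0,-29],[0,-0.007,0.255,0.0915,0,0,-29],[0,-0.007,0.255,0.0915,0,0,-29],[0.85,-0.007,0.255,0.0915,0,0,-29],[0.85,-0.007,0.255,0.0915,0,0,-29],[0.85,-0.007,0.255,0.0915,0,0,-29],[0.85,-0.007,0.255,0.05,0,0,-29],[0,-0.007,0.255,0.0,0,0,-29],[0,-0.05,0.2,-0.05,0,0,-29],[0,-0.09,0.14,-0.08,0,0,-29],[0,-0.11,0.1,-0.08,0,0,-29],[0,-0.11,0.1,-0.08,0,0,-29]])

```text
clock: 17.52
position: [0.4716, 0.1897, 0.1825]
ee_rot: [0.7, 0.714, 0.0, 0.001]
ft_force: [1.8, -0.2, 0.2]
grip_width: 0.003
```

```bash
python3 - <<'E'
from h import *
np.set_printoptions(precision=4,suppress=True)
p,d,W=snap("wrist"); cv2.imwrite("pics/w6.png",p); np.savez("w6",p=p,d=d,W=W)
P=cloud("wrist",W,d)
for r in rects(P,brown(p),.012,.045,100): print(*r)
for r in rects(P,bamboo(p)|brown(p),.03,.045,100): print(*r)
print(H(8,37),H(8,-37))
x,y=H(-27,37)
go((x,y,60,78.3,0),(x,y,36,78.3,0))
E
```

```text
[ 10 136] 3022 [476.1 -47.6] [85.3 57.6] -13.1 36.1 [472.  -47.1]
[ 80 147] 3093 [490.8  22.9] [86.8 50.5] -11.8 36.0 [485.4  24.6]
[ 57 155] 158 [457.9  -7.6] [24.1 11.1] 87.8 36.1 [457.4  -6.2]
[ 90 290] 485 [647.6  -5.4] [46.2 20.9] -62.4 22.7 [645.8  -2.4]
[250 303] 201 [661.4 193.2] [35.5 12. ] 0.8 22.9 [662.1 193. ]
[  0 125] 9884 [483.6 -14.4] [138.   99.1] 78.3 36.1 [484.3 -12.5]
[488.1369  22.6089] [473.1307 -49.8535]
(np.float64(453.8641140414033), np.float64(29.70650096763117), 60, 78.3, 0) -> [-0.1598, -0.0205, 0.1228] [0.1, 0.0, 12.8]
(np.float64(453.8641140414033), np.float64(29.70650096763117), 36, 78.3, 0) -> [-0.1597, -0.0206, 0.1468] [0.1, 0.0, 12.8]
```

servo_tool(motion=[[0,-0.05,-0.005,0.0,0,0,12.8],[0,-0.1,-0.01,0.0,0,0,12.8],[0,-0.16,-0.0205,0.04,0,0,12.8],[0,-0.16,-0.0205,0.09,0,0,12.8],[0,-0.16,-0.0205,0.13,0,0,12.8],[0,-0.16,-0.0205,0.143,0,0,12.8],[0,-0.16,-0.0205,0.143,0,0,12.8],[0,-0.16,-0.0205,0.143,0,0,12.8]], grip_force=60)

```text
clock: 18.58
position: [0.4577, 0.0295, 0.0398]
ee_rot: [0.776, 0.631, 0.001, 0.001]
ft_force: [-0.3, 0.3, -0.2]
grip_width: -0.0
```

servo_tool(motion=[[0,0,0,0.003,0,0,0],[0,0,0,0.006,0,0,0],[0,0,0,0.009,0,0,0],[0,0,0,0.009,0,0,0]])

```text
clock: 19.08
position: [0.4556, 0.0295, 0.0292]
ee_rot: [0.776, 0.631, -0.001, -0.001]
ft_force: [-3.9, 1.4, 1.9]
grip_width: 0.001
```

servo_tool(motion=[[0,0,0,0.001,0,0,0],[0,0,0,0.002,0,0,0],[0,0,0,0.002,0,0,0]])

```text
clock: 19.45
position: [0.4557, 0.0296, 0.0282]
ee_rot: [0.776, 0.631, -0.001, -0.0]
ft_force: [-12.3, 1.1, 18.6]
grip_width: 0.002
```

Contact force has jumped to 18 N, so this rocker is at its stop. I'll back off and check the tilt.

servo_tool(motion=[[0,0,0,-0.02,0,0,0],[0.75,0,0.0,-0.07,0,0,0],[0.75,0,-0.01,-0.12,0,0,0],[0.75,0,-0.01,-0.12,0,0,0],[0.75,0,-0.01,-0.12,0,0,0]])

```text
clock: 20.08
position: [0.4467, 0.0309, 0.1472]
ee_rot: [0.776, 0.631, 0.0, 0.0]
ft_force: [1.0, 0.3, -0.4]
grip_width: 0.752
```

```bash
cat >> h.py <<'E'
def holderpts(P,mask,y0):
    a=np.radians(HA); q=P[mask&np.isfinite(P[...,2])]*1000
    d=q[:,:2]-HO; X=d[:,0]*np.cos(a)+d[:,1]*np.sin(a); Y=-d[:,0]*np.sin(a)+d[:,1]*np.cos(a)
    s=(abs(Y-y0)<35)&(X>-60)&(X<65)&(q[:,2]>10)&(q[:,2]<75); return np.c_[X[s],Y[s],q[s,2]]
E
python3 - <<'E'
from h import *
np.set_printoptions(precision=1,suppress=True)
p,d,W=snap("wrist"); cv2.imwrite("pics/w7.png",p); np.savez("w7",p=p,d=d,W=W)
P=cloud("wrist",W,d); q=holderpts(P,brown(p),37)
q=q[abs(q[:,1]-37)<15]
for x in range(-40,60,8):
    s=q[abs(q[:,0]-x)<4]; print(x,len(s),np.median(s,0) if len(s) else "")
T=tool();print(T[:3,3])
E
```

```text
-40 0 
-32 89 [-29.2  37.3  22.7]
-24 264 [-23.9  36.3  25.4]
-16 269 [-15.9  36.3  29.4]
-8 265 [-7.8 37.3 33.3]
0 282 [ 0.1 37.2 37. ]
8 278 [ 8.1 37.2 40.9]
16 289 [15.9 37.2 44.8]
24 287 [23.9 37.2 48.5]
32 301 [32.1 37.2 52.5]
40 67 [37.5 39.1 54.1]
48 0 
56 0 
[0.4 0.  0.1]
```

View pics/w7.png

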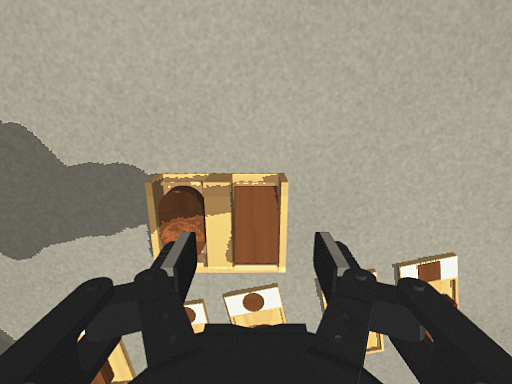

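The left-hand brick is fully tipped: measured slope is 0.45 rad and its raised end is at z≈54 mm. Next is a tilted grasp.

```bash
python3 - <<'E'
from h import *
a=H(10,37);b=H(32,37)
go((*a,95,78.3,25.8),(*b,42,78.3,25.8),(*b,120,78.3,25.8))
E
```

```text
(np.float64(490.0953580344086), np.float64(22.203371039440214), 95, 78.3, 25.8) -> [0.0004, 0.0447, 0.0516] [-25.8, 0.0, -0.1]
(np.float64(511.63825986808746), np.float64(17.74205054159694), 42, 78.3, 25.8) -> [0.0005, 0.0667, 0.1045] [-25.8, 0.0, -0.1]
(np.float64(511.63825986808746), np.float64(17.74205054159694), 120, 78.3, 25.8) -> [0.0005, 0.0667, 0.0265] [-25.8, 0.0, -0.1]
```

servo_tool(motion=[[0.75,0,0.045,0.0,-10,0,0],[0.75,0,0.045,0.02,-20,0,0],[0.75,0,0.045,0.04,-25.8,0,0],[0.75,0,0.045,0.052,-25.8,0,0],[0.75,0,0.045,0.052,-25.8,0,0],[0.75,0,0.045,0.052,-25.8,0,0],[0.75,0,0.045,0.052,-25.8,0,0],[0.75,0,0.045,0.052,-25.8,0,0]], grip_force=60)

```text
clock: 21.12
position: [0.4911, 0.022, 0.0958]
ee_rot: [0.757, 0.615, 0.141, 0.173]
ft_force: [-0.3, 0.6, 0.3]
grip_width: 0.753
```

```bash
python3 - <<'E'
from h import *
b=H(32,37); print(tool()[:3,3])
go((*b,42,78.3,25.8),(*b,150,78.3,25.8))
E
```

```text
[0.49111257 0.02201137 0.09579564]
(np.float64(511.63825986808746), np.float64(17.74205054159694), 42, 78.3, 25.8) -> [0.0, -0.0046, 0.0576] [0.0, 0.0, -0.1]
(np.float64(511.63825986808746), np.float64(17.74205054159694), 150, 78.3, 25.8) -> [0.0, 0.0425, -0.0397] [0.0, 0.0, -0.1]
```

servo_tool(motion=[[0.75,0,-0.0045,0.03,0,0,0],[0.75,0,-0.0045,0.05,0,0,0],[0.75,0,-0.0045,0.0575,0,0,0],[0.75,0,-0.0045,0.0575,0,0,0],[0.75,0,-0.0045,0.0575,0,0,0],[0,0,-0.0045,0.0575,0,0,0],[0,0,-0.0045,0.0575,0,0,0],[0,0,-0.0045,0.0575,0,0,0],[0,0,-0.0045,0.0575,0,0,0],[0,0,-0.0045,0.0575,0,0,0],[0,0,-0.0045,0.0575,0,0,0]])

```text
clock: 22.5
position: [0.5116, 0.0178, 0.0421]
ee_rot: [0.756, 0.615, 0.141, 0.174]
ft_force: [-1.2, -0.3, 5.0]
grip_width: 0.485
```

servo_tool(motion=[[0,0,0.01,-0.02,0,0,0],[0,0,0.02,-0.045,0,0,0],[0,0,0.043,-0.09,0,0,0],[0,0,0.05,-0.11,0,0,0],[0,0,0.05,-0.11,0,0,0],[0,0,0.05,-0.11,0,0,0]])

```text
clock: 23.25
position: [0.5076, 0.0181, 0.161]
ee_rot: [0.757, 0.615, 0.14, 0.173]
ft_force: [0.3, 0.7, -1.1]
grip_width: 0.484
```

```bash
python3 - <<'E'
from h import *
go((687.5,114,130,90,0),(687.5,114,30,90,0),(687.5,114,12,90,0))
E
```

```text
(687.5, 114, 130, 90, 0) -> [0.1307, 0.1275, 0.0957] [25.6, 2.7, -11.6]
(687.5, 114, 30, 90, 0) -> [0.1308, 0.0841, 0.1858] [25.6, 2.7, -11.6]
(687.5, 114, 12, 90, 0) -> [0.1308, 0.0763, 0.2021] [25.6, 2.7, -11.6]
```

Brick gripped. I'll level it and check its attitude over the bin.

servo_tool(motion=[[0,0.03,0.03,-0.02,8,1,-4],[0,0.07,0.07,0.03,17,2,-8],[0,0.131,0.1275,0.0957,25.6,2.7,-11.6],[0,0.131,0.1275,0.0957,25.6,2.7,-11.6],[0,0.131,0.1275,0.0957,25.6,2.7,-11.6],[0,0.131,0.1275,0.0957,25.6,2.7,-11.6],[0,0.131,0.1275,0.0957,25.6,2.7,-11.6]])

```text
clock: 24.12
position: [0.6876, 0.1142, 0.1309]
ee_rot: [0.707, 0.707, 0.0, 0.0]
ft_force: [0.4, -0.7, -0.6]
grip_width: 0.489
```

```bash
python3 - <<'E'
from h import *
np.set_printoptions(precision=4,suppress=True)
print(tool()); 
p,d,W=snap("wrist"); cv2.imwrite("pics/w8.png",p); np.savez("w8",p=p,d=d,W=W)
P=cloud("wrist",W,d); m=brown(p)&(P[...,2]>.1)&(P[...,2]<.18)
for r in rects(P,m,.1,.18,100): print(*r)
q=P[m]; A=np.c_[q[:,:2],np.ones(len(q))]; c=np.linalg.lstsq(A,q[:,2],rcond=None)[0]; print("slopes",c[:2])
for r in rects(P,bamboo(p),-.004,.012,100): print(*r)
go((687.5,114,30,90,0),(687.5,114,12,90,0))
E
```

```text
[[-0.0001  1.      0.0007  0.6876]
 [ 1.      0.0001 -0.      0.1142]
 [-0.      0.0007 -1.      0.1309]
 [ 0.      0.      0.      1.    ]]
[210 122] 11932 [660.  114.8] [75.7 43.5] -0.1 139.3 [656.1 114.8]
slopes [ 0.0085 -0.0008]
[91 68] 4393 [644.5  -3.4] [122.4  72.5] 2.0 3.5 [649.9   0.9]
[ 0 73] 6309 [ 645.6 -102.7] [124.5  75.5] -4.0 3.4 [655.  -98.4]
[316 102] 3946 [659.4 209.7] [95.5 71.2] 1.3 3.3 [653.3 205.4]
[218 104] 1226 [621.3 114.2] [67.8 15.4] -89.4 3.4 [621.3 113.6]
(687.5, 114, 30, 90, 0) -> [-0.0, -0.0004, 0.1018] [0.1, 0.0, -0.0]
(687.5, 114, 12, 90, 0) -> [-0.0, -0.0005, 0.1198] [0.1, 0.0, -0.0]
```

View pics/w8.png

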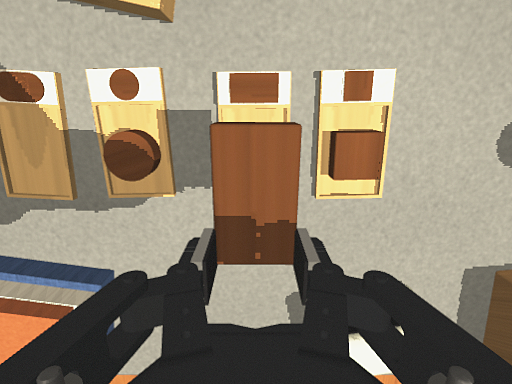

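The view shows the brick level at (255,195), over its bin. The round cake (132,155) and square (355,155) are flat in theirs.

servo_tool(motion=[[0,0,-0.0005,0.05,0,0,0],[0,0,-0.0005,0.09,0,0,0],[0,0,-0.0005,0.11,0,0,0],[0,0,-0.0005,0.118,0,0,0],[0,0,-0.0005,0.118,0,0,0],[0,0,-0.0005,0.118,0,0,0],[0.75,0,-0.0005,0.118,0,0,0],[0.75,0,-0.0005,0.118,0,0,0],[0.75,0,-0.0005,0.118,0,0,0],[0.75,0,-0.0005,0.08,0,0,0],[0,0,-0.0005,0.03,0,0,0],[0,0,-0.05,-0.02,0,0,0],[0,0,-0.11,-0.03,0,0,0],[0,0,-0.11,-0.03,0,0,0],[0,0,-0.11,-0.03,0,0,0]])

```text
clock: 26.05
position: [0.5787, 0.1143, 0.1621]
ee_rot: [0.707, 0.707, 0.001, 0.001]
ft_force: [-0.0, -0.4, 0.3]
grip_width: -0.003
```

```bash
python3 - <<'E'
from h import *
np.set_printoptions(precision=4,suppress=True)
p,d,W=snap("wrist"); cv2.imwrite("pics/w9.png",p); np.savez("w9",p=p,d=d,W=W)
P=cloud("wrist",W,d)
for r in rects(P,brown(p),.012,.045,100): print(*r)
b=H(46,37);go((*b,75,78.3,0),(*b,38,78.3,0))
E
```

```text
[43 19] 3713 [472.7 -50.5] [79.2 49.5] -11.2 36.0 [471.9 -47.4]
[236 214] 579 [634.4 114.8] [42.7 22.4] 89.9 20.8 [630.4 114.7]
[133 225] 1308 [658.   -0.4] [45.2 44.8] -89.0 23.0 [656.1   0.9]
[316 225] 1508 [658.2 207.9] [44.  43.8] -89.0 22.8 [655.6 207. ]
[462 329] 907 [788.5 415.3] [64.2  7.3] -80.9 26.5 [789.  411.6]
(np.float64(525.3473792167922), np.float64(14.903028406605763), 75, 78.3, 0) -> [-0.0994, -0.054, 0.0864] [0.2, -0.1, 11.7]
(np.float64(525.3473792167922), np.float64(14.903028406605763), 38, 78.3, 0) -> [-0.0994, -0.0541, 0.1234] [0.2, -0.1, 11.7]
```

servo_tool(motion=[[0,-0.05,-0.025,0.03,0,0,10],[0,-0.0995,-0.0535,0.08,0,0,11.7],[0,-0.0995,-0.0535,0.086,0,0,11.7],[0,-0.0995,-0.0535,0.1,0,0,11.7],[0,-0.0995,-0.0535,0.106,0,0,11.7],[0,-0.0995,-0.0535,0.112,0,0,11.7],[0,-0.0995,-0.0535,0.117,0,0,11.7],[0,-0.0995,-0.0535,0.121,0,0,11.7],[0,-0.0995,-0.0535,0.123,0,0,11.7],[0,-0.0995,-0.0535,0.123,0,0,11.7]])

```text
clock: 27.35
position: [0.5248, 0.0151, 0.0383]
ee_rot: [0.775, 0.631, 0.001, 0.0]
ft_force: [0.7, -0.3, -0.0]
grip_width: -0.001
```

servo_tool(motion=[[0,0,0,0.001,0,0,0],[0,0,0,0.001,0,0,0]])

```text
clock: 27.6
position: [0.525, 0.0151, 0.0379]
ee_rot: [0.775, 0.631, 0.001, 0.0]
ft_force: [-3.2, -0.3, 6.3]
grip_width: 0.0
```

The tab is seated: 6 N at z = 37.9 mm. On to the right well.

servo_tool(motion=[[0,0,0,-0.04,0,0,0],[0,0,-0.04,-0.06,0,0,0],[0,0,-0.08,-0.08,0,0,0],[0,0,-0.1,-0.1,0,0,0],[0,0,-0.1,-0.1,0,0,0],[0,0,-0.1,-0.1,0,0,0]])

```text
clock: 28.35
position: [0.4272, 0.0349, 0.1368]
ee_rot: [0.776, 0.631, 0.001, 0.001]
ft_force: [0.4, -0.2, -0.3]
grip_width: 0.002
```

```bash
python3 - <<'E'
from h import *
np.set_printoptions(precision=1,suppress=True)
p,d,W=snap("wrist"); cv2.imwrite("pics/w10.png",p); np.savez("w10",p=p,d=d,W=W)
P=cloud("wrist",W,d); q=holderpts(P,d>0,37); q=q[abs(q[:,1]-37)<15]
for x in (-30,-20,-10,0,10,20,30,38,42,46,49,51,53,56,59):
    s=q[abs(q[:,0]-x)<1.5]; print(x,len(s),np.median(s,0) if len(s) else "", s[:,2].max() if len(s) else "")
for r in rects(P,brown(p),.012,.045,100): print(*r)
b=H(-27,-37);go((*b,60,78.3,0),(*b,37,78.3,0))
E
```

```text
-30 27 [-28.7  35.4  18.3] 22.772470807777555
-20 86 [-20.1  37.4  18.1] 18.971973015952436
-10 84 [-10.1  36.9  18.1] 18.942033643028488
0 8 [ 0.2 50.8 17.7] 18.61391217429925
10 0  
20 0  
30 0  
38 0  
42 0  
46 0  
49 0  
51 0  
53 0  
56 0  
59 0  
[161 201] 104 [430.4 -44.3] [32.2  1. ] 78.0 20.7 [430.5 -43.2]
[235 201] 120 [445.9  31.3] [39.2  1.1] 78.2 18.1 [445.9  31.3]
[156 208] 2223 [474.3 -50.2] [80.4 49.4] -11.8 36.0 [462.7 -46.2]
[435 318] 257 [642.9 217.8] [22.7 16.7] 87.6 20.8 [638.8 219.9]
(np.float64(438.8578541850214), np.float64(-42.7559870183795), 60, 78.3, 0) -> [-0.0738, 0.0272, 0.0765] [0.1, -0.1, -0.0]
(np.float64(438.8578541850214), np.float64(-42.7559870183795), 37, 78.3, 0) -> [-0.0738, 0.0271, 0.0995] [0.1, -0.1, -0.0]
```

servo_tool(motion=[[0,-0.03,0.015,0.01,0,0,0],[0,-0.074,0.0275,0.05,0,0,0],[0,-0.074,0.0275,0.085,0,0,0],[0,-0.074,0.0275,0.097,0,0,0],[0,-0.074,0.0275,0.097,0,0,0],[0,-0.074,0.0275,0.1,0,0,0],[0,-0.074,0.0275,0.103,0,0,0],[0,-0.074,0.0275,0.106,0,0,0],[0,-0.074,0.0275,0.107,0,0,0],[0,-0.074,0.0275,0.107,0,0,0]])

```text
clock: 29.65
position: [0.4385, -0.0423, 0.0302]
ee_rot: [0.775, 0.632, 0.001, 0.0]
ft_force: [-5.0, 1.6, 2.7]
grip_width: -0.0
```

servo_tool(motion=[[0,0,0,0.001,0,0,0],[0,0,0,0.001,0,0,0]])

```text
clock: 29.9
position: [0.4384, -0.0424, 0.0291]
ee_rot: [0.775, 0.632, 0.001, -0.0]
ft_force: [-4.8, 1.4, 2.8]
grip_width: 0.004
```

servo_tool(motion=[[0,0,0,0.001,0,0,0],[0,0,0,0.001,0,0,0]])

```text
clock: 30.15
position: [0.4384, -0.0424, 0.0281]
ee_rot: [0.775, 0.632, 0.001, -0.0]
ft_force: [-5.3, 2.9, 3.0]
grip_width: -0.0
```

servo_tool(motion=[[0,0,0,-0.02,0,0,0],[0.75,0,0.0,-0.07,0,0,0],[0.75,0,-0.005,-0.118,0,0,0],[0.75,0,-0.005,-0.118,0,0,0],[0.75,0,-0.005,-0.118,0,0,0]])

```text
clock: 30.78
position: [0.434, -0.042, 0.146]
ee_rot: [0.776, 0.631, 0.001, 0.001]
ft_force: [-0.1, 0.0, -1.4]
grip_width: 0.745
```

```bash
python3 - <<'E'
from h import *
np.set_printoptions(precision=1,suppress=True)
p,d,W=snap("wrist"); cv2.imwrite("pics/w11.png",p); np.savez("w11",p=p,d=d,W=W)
P=cloud("wrist",W,d); q=holderpts(P,brown(p),-37)
s=q[(abs(q[:,1]+37)<15)&(q[:,0]<36)]; print(len(s),np.polyfit(s[:,0],s[:,2],1), s.min(0),s.max(0))
a=H(10,-37);b=H(32,-37)
go((*a,95,78.3,25.8),(*b,42,78.3,25.8))
E
```

```text
2149 [ 0.5 36.8] [-31.  -52.   10.4] [ 36.  -22.   53.8]
(np.float64(475.0890981780267), np.float64(-50.25911694657046), 95, 78.3, 25.8) -> [0.0002, 0.0423, 0.0505] [-25.7, -0.0, -0.0]
(np.float64(496.63200001170554), np.float64(-54.72043744441373), 42, 78.3, 25.8) -> [0.0001, 0.0642, 0.1035] [-25.7, -0.0, -0.0]
```

The oval's rounded ends would slip out of a grasp at the tip, so I'll take it with a vertical tool nearer its centre, where the sides are straight, and level it afterwards.

```bash
python3 - <<'E'
from h import *
b=H(14,-37)
go((*b,85,78.3,0),(*b,36.5,78.3,0))
E
```

```text
(np.float64(479.0059894205138), np.float64(-51.07026612799651), 85, 78.3, 0) -> [0.0002, 0.0463, 0.0605] [0.1, -0.0, 0.0]
(np.float64(479.0059894205138), np.float64(-51.07026612799651), 36.5, 78.3, 0) -> [0.0001, 0.0462, 0.109] [0.1, -0.0, 0.0]
```

servo_tool(motion=[[0.75,0,0.046,0.03,0,0,0],[0.75,0,0.046,0.06,0,0,0],[0.75,0,0.046,0.075,0,0,0],[0.75,0,0.046,0.075,0,0,0],[0.75,0,0.046,0.075,0,0,0]])

```text
clock: 31.45
position: [0.4794, -0.051, 0.0721]
ee_rot: [0.775, 0.631, 0.001, 0.001]
ft_force: [0.4, 0.0, 0.6]
grip_width: 0.749
```

```bash
python3 - <<'E'
from h import *
b=H(14,-37)
go((*b,36.5,78.3,0))
E
```

```text
(np.float64(479.0059894205138), np.float64(-51.07026612799651), 36.5, 78.3, 0) -> [-0.0002, -0.0005, 0.0356] [0.2, -0.1, 0.0]
```

servo_tool(motion=[[0.75,0,0,0.02,0,0,0],[0.75,0,0,0.0355,0,0,0],[0.75,0,0,0.0355,0,0,0],[0.75,0,0,0.0355,0,0,0],[0,0,0,0.0355,0,0,0],[0,0,0,0.0355,0,0,0],[0,0,0,0.0355,0,0,0],[0,0,0,0.0355,0,0,0],[0,0,0,0.0355,0,0,0],[0,0,0,0.0355,0,0,0]], grip_force=70)

```text
clock: 32.7
position: [0.4798, -0.0511, 0.0365]
ee_rot: [0.775, 0.631, 0.001, 0.001]
ft_force: [-1.1, -0.6, 6.2]
grip_width: 0.481
```

servo_tool(motion=[[0,0,0,-0.015,0,0,0],[0,0,0,-0.04,0,0,0],[0,0,0,-0.08,0,0,0],[0,0,0,-0.11,0,0,0],[0,0,0,-0.11,0,0,0],[0,0,0,-0.11,0,0,0]])

```text
clock: 33.45
position: [0.4785, -0.0511, 0.1454]
ee_rot: [0.775, 0.631, 0.001, 0.0]
ft_force: [0.3, 0.4, -1.0]
grip_width: 0.481
```

```bash
python3 - <<'E'
from h import *
go((668.3,-101,140,86.8,-25.8))
E
```

```text
(668.3, -101, 140, 86.8, -25.8) -> [-0.0104, 0.196, 0.0057] [25.8, -1.9, -8.3]
```

servo_tool(motion=[[0,-0.003,0.05,0.0,8,-0.6,-2.5],[0,-0.006,0.1,0.0,16,-1.2,-5],[0,-0.0104,0.16,0.005,25.8,-1.9,-8.3],[0,-0.0104,0.196,0.0057,25.8,-1.9,-8.3],[0,-0.0104,0.196,0.0057,25.8,-1.9,-8.3],[0,-0.0104,0.196,0.0057,25.8,-1.9,-8.3],[0,-0.0104,0.196,0.0057,25.8,-1.9,-8.3]])

```text
clock: 34.33
position: [0.6682, -0.1007, 0.1401]
ee_rot: [0.708, 0.67, -0.153, -0.162]
ft_force: [0.5, -0.4, -0.7]
grip_width: 0.48
```

```bash
python3 - <<'E'
from h import *
np.set_printoptions(precision=4,suppress=True)
print(tool()[:3,3],monitor.get_obs()["grip_width"])
p,d,W=snap("wrist"); cv2.imwrite("pics/w12.png",p); np.savez("w12",p=p,d=d,W=W)
P=cloud("wrist",W,d)
for r in rects(P,brown(p),.1,.2,100): print(*r)
m=brown(p)&(P[...,2]>.13)&(P[...,2]<.18); q=P[m]; A=np.c_[q[:,:2],np.ones(len(q))]; c=np.linalg.lstsq(A,q[:,2],rcond=None)[0]; print("slopes",c[:2])
for r in rects(P,bamboo(p),-.004,.012,100): print(*r)
E
```

```text
[ 0.6682 -0.1007  0.1401] 0.4795961243134397
[216 155] 8942 [658.6 -99.5] [74.6 43.4] -3.1 147.2 [658.2 -99.4]
slopes [-0.1297  0.0074]
[269  28] 727 [446.8 -44.1] [49.3 43.4] 78.4 6.8 [443.  -43.6]
[505 170] 113 [626.6 177.1] [28.  12.3] -13.0 7.5 [623.1 177.2]
[421 173] 1500 [660.3 117.1] [94.  74.4] 0.9 3.9 [657.1 101. ]
[313 175] 3451 [656.9   0.9] [94.7 70.7] 1.5 3.2 [655.   -0.9]
[108 179] 4063 [ 647.  -219.8] [94.8 70.9] -2.6 3.4 [ 647.2 -216.2]
```

View pics/w12.png

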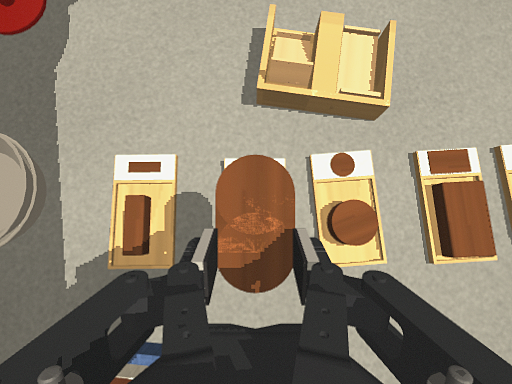

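The oval is held at (255,220) over its bin, and every other piece is in its bin. The fit suggests it is pitched about 7°, so I'll check that on the central face.

```bash
python3 - <<'E'
from h import *
np.set_printoptions(precision=4,suppress=True)
f=np.load("w12.npz"); P=cloud("wrist",f["W"],f["d"])
for u in (235,255,275):
    print([ (np.round(P[v,u]*1000,1)).tolist()[::2] for v in range(158,292,12)])
E
```

```text
[[580.5, -0.3], [629.1, 150.9], [635.5, 149.2], [642.1, 148.8], [648.6, 147.1], [nan, nan], [661.7, 145.9], [668.2, 145.8], [674.7, 145.1], [681.2, 143.6], [687.7, 142.5], [721.2, 0.5]]
[[623.4, 152.6], [629.8, 151.2], [636.2, 149.8], [642.9, 149.5], [649.3, 148.2], [655.8, 147.3], [662.4, 147.2], [668.8, 146.9], [675.4, 143.4], [681.7, 144.9], [688.2, 143.2], [694.7, 142.2]]
[[583.2, 0.2], [630.2, 150.3], [636.9, 149.8], [643.7, 151.0], [650.0, 148.8], [656.4, 146.6], [663.0, 146.3], [669.4, 146.4], [675.9, 145.4], [682.5, 143.5], [688.7, 143.9], [723.4, 1.4]]
```

```bash
python3 - <<'E'
from h import *
go((670,-101.5,60,86.8,-18.4),(670,-101.5,16,86.8,-18.4),(670,-101.5,120,86.8,-18.4))
E
```

```text
(670, -101.5, 60, 86.8, -18.4) -> [-0.0006, 0.0367, 0.072] [-7.3, -0.1, -0.0]
(670, -101.5, 16, 86.8, -18.4) -> [-0.0006, 0.0558, 0.1117] [-7.3, -0.1, -0.0]
(670, -101.5, 120, 86.8, -18.4) -> [-0.0005, 0.0106, 0.018] [-7.3, -0.1, -0.0]
```

servo_tool(motion=[[0,-0.0005,0.0106,0.018,-7.3,0,0],[0,-0.0005,0.0367,0.072,-7.3,0,0],[0,-0.0005,0.05,0.099,-7.3,0,0],[0,-0.0005,0.054,0.107,-7.3,0,0],[0,-0.0005,0.0556,0.111,-7.3,0,0],[0,-0.0005,0.0556,0.111,-7.3,0,0],[0,-0.0005,0.0556,0.111,-7.3,0,0]])

```text
clock: 35.25
position: [0.6714, -0.1016, 0.0176]
ee_rot: [0.718, 0.678, -0.109, -0.116]
ft_force: [0.3, -0.8, -1.4]
grip_width: 0.483
```

servo_tool(motion=[[0,0,0.0,0.0005,0,0,0],[0,0,0.0,0.0005,0,0,0],[0.75,0,0.0,0.0005,0,0,0],[0.75,0,0.0,0.0005,0,0,0],[0.75,0,0.0,0.0005,0,0,0],[0.75,0,-0.009,-0.028,0,0,0],[0.75,0,-0.025,-0.075,0,0,0],[0,0,-0.06,-0.12,-9,0,0],[0,0,-0.12,-0.15,-18.4,0,0],[0,0,-0.16,-0.13,-18.4,0,0],[0,0,-0.16,-0.13,-18.4,0,0],[0,0,-0.16,-0.13,-18.4,0,0]])

```text
clock: 36.75
position: [0.5605, -0.0956, 0.1911]
ee_rot: [0.727, 0.687, 0.0, 0.0]
ft_force: [0.2, -0.1, 0.6]
grip_width: 0.001
```

```bash
python3 - <<'E'
from h import *
np.set_printoptions(precision=4,suppress=True)
p,d,W=snap("wrist"); cv2.imwrite("pics/w13.png",p); np.savez("w13",p=p,d=d,W=W)
P=cloud("wrist",W,d)
for r in rects(P,brown(p),.012,.045,100): print(*r)
b=H(46,-37);go((*b,75,78.3,0),(*b,38,78.3,0))
E
```

```text
[404 210] 2158 [661.  114.5] [75.3 45.3] -0.6 20.8 [658.1 112.7]
[479 216] 1044 [658.4 202.9] [43.3 36.3] 2.0 22.5 [657.2 198.5]
[238 219] 232 [631.7 -99.8] [41.6 19.6] 87.3 20.6 [628.9 -99.8]
[149 221] 842 [ 649.  -220.5] [60.9 20.4] -1.9 22.9 [ 645.8 -218.9]
[315 225] 1078 [658.5  -1.4] [45.5 45. ] -86.9 22.9 [656.3  -2.1]
(np.float64(510.3411193604103), np.float64(-57.55945957940491), 75, 78.3, 0) -> [0.0349, -0.0531, 0.1157] [0.0, -0.1, 8.4]
(np.float64(510.3411193604103), np.float64(-57.55945957940491), 38, 78.3, 0) -> [0.0348, -0.0531, 0.1527] [0.0, -0.1, 8.4]
```

View pics/w13.png

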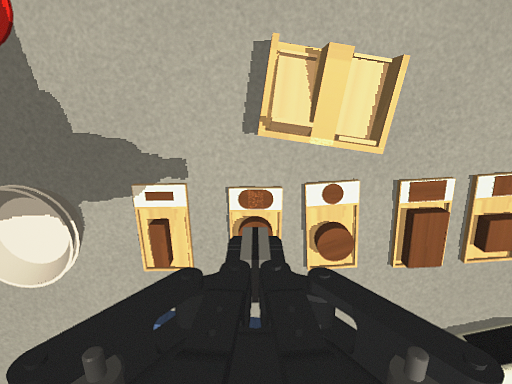

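The oval lies in its bin, its visible end at z = 20.6 mm. The right rocker at (290,130) is still tipped up, so I'll level it.

servo_tool(motion=[[0,0.035,-0.053,0.05,0,0,8.4],[0,0.035,-0.053,0.1,0,0,8.4],[0,0.035,-0.053,0.116,0,0,8.4],[0,0.035,-0.053,0.13,0,0,8.4],[0,0.035,-0.053,0.137,0,0,8.4],[0,0.035,-0.053,0.143,0,0,8.4],[0,0.035,-0.053,0.148,0,0,8.4],[0,0.035,-0.053,0.151,0,0,8.4],[0,0.035,-0.053,0.153,0,0,8.4],[0,0.035,-0.053,0.153,0,0,8.4]])

```text
clock: 38.05
position: [0.5092, -0.0573, 0.0379]
ee_rot: [0.775, 0.632, 0.0, -0.0]
ft_force: [-1.8, -0.8, 7.5]
grip_width: 0.001
```

servo_tool(motion=[[0,0,0,0.001,0,0,0],[0,0,0,0.001,0,0,0]])

```text
clock: 38.3
position: [0.5094, -0.0574, 0.0376]
ee_rot: [0.775, 0.632, 0.0, -0.0]
ft_force: [-5.4, 0.7, 16.2]
grip_width: 0.001
```

Seated: force has risen to 16 N at z = 37.6 mm. I'll retreat high and towards the robot for a full check.

servo_tool(motion=[[0,0,0,-0.04,0,0,0],[0,0,-0.02,-0.1,0,0,0],[0,0.03,-0.04,-0.16,0,0,-10],[0,0.06,-0.06,-0.22,0,0,-11.7],[0,0.06,-0.06,-0.26,0,0,-11.7],[0,0.06,-0.06,-0.26,0,0,-11.7],[0,0.06,-0.06,-0.26,0,0,-11.7]])

```text
clock: 39.17
position: [0.4623, 0.0132, 0.2957]
ee_rot: [0.707, 0.707, -0.0, -0.001]
ft_force: [0.1, -0.1, 0.4]
grip_width: 0.001
```

```bash
python3 - <<'E'
from h import *
np.set_printoptions(precision=1,suppress=True)
print(tool()[:3,3])
p,d,W=snap("wrist"); cv2.imwrite("pics/w14.png",p); P=cloud("wrist",W,d)
for r in rects(P,brown(p),.012,.045,100): print(*r)
for y0 in (37,-37):
    q=holderpts(P,d>0,y0); q=q[abs(q[:,1]-y0)<15]
    print(y0,[(x,round(float(np.median(q[abs(q[:,0]-x)<2][:,2])),1)) for x in (-25,-10,5,20,35,43,50,57) if (abs(q[:,0]-x)<2).any()])
p,d,W=snap("scene"); cv2.imwrite("pics/s1.png",p)
for n in ["jar","bowls","red_lid"]:
    for b in models.boxes_of("scene",n)[:1]: print(n,round(b["confidence"],2),(W@np.r_[b["point"],1])[:3]*1000)
E
```

```text
[0.5 0.  0.3]
[102 245] 471 [ 645.8 -234.4] [59.7 20.7] -3.1 22.9 [ 643.4 -232.5]
[175 249] 454 [ 640.4 -100.1] [44.4 35.9] 88.3 20.9 [639.3 -99.1]
[300 249] 555 [646.3 114.4] [46.4 43.9] -0.1 20.7 [639.8 112. ]
[353 256] 677 [658.  207.6] [44.3 43.8] -88.8 22.6 [655.5 206.1]
[452 323] 816 [785.9 440.1] [112.  10.] -80.4 27.5 [786.7 433.5]
37 [(-25, 18.1), (-10, 18.2), (5, 18.1), (20, 18.0), (35, 17.8), (43, 18.4), (50, 38.0), (57, 36.2)]
-37 [(-25, 17.9), (-10, 18.4), (5, 17.8), (20, 18.1), (35, 18.2), (43, 18.2), (50, 38.1), (57, 36.1)]
jar 0.68 [652.  405.7  72.8]
bowls 0.81 [ 608.  -355.2   42. ]
red_lid 0.56 [ 370.6 -384.2   12. ]
```

View pics/w14.png

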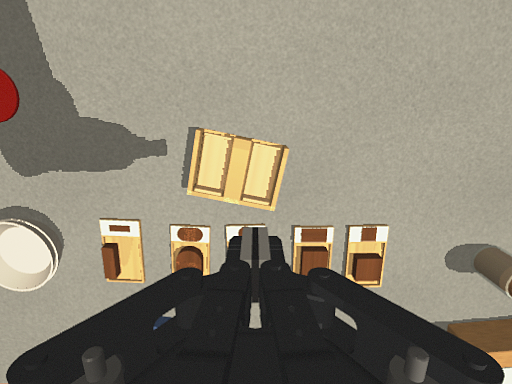

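View pics/s1.png

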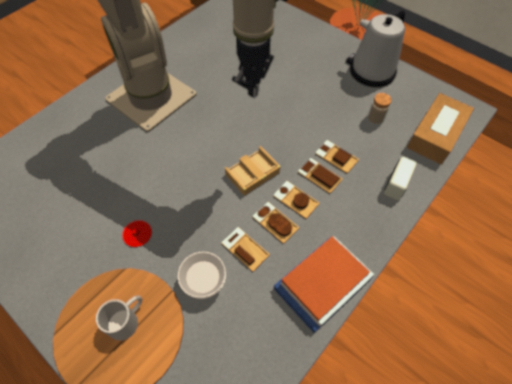

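Both wells are empty and level (floors at 18 mm, tabs at 38 mm). The stick has been knocked about 14 mm sideways but is still flat inside its bin, its top at 22.9 mm. I'll run one last height check from the scene camera and hand in if it passes.

```bash
python3 - <<'E'
from h import *
np.set_printoptions(precision=1,suppress=True)
p,d,W=snap("scene"); P=cloud("scene",W,d); m=brown(p); ok=True
for n,(x,y,t) in dict(stick=(646,-234,23),oval=(659.5,-100,21),round=(658,-1,23),brick=(660,114.6,21),square=(658,208,23)).items():
    r=8 if n=="stick" else 17
    s=m&(abs(P[...,0]*1000-x)<(22 if n=="stick" else 30 if t==21 else r))&(abs(P[...,1]*1000-y)<r)&(P[...,2]>.012); q=P[s]*1000
    if len(q)<8: print(n,len(q)); ok=False; continue
    c=np.linalg.lstsq(np.c_[q[:,:2]-[x,y],np.ones(len(q))],q[:,2],rcond=None)[0]
    print(n,len(q),np.median(q,0),"slopes",np.round(c[:2],2)); ok&=abs(np.median(q[:,2])-t)<2.5
print(ok,monitor.get_obs()["clock"])
if ok: print(ticket.hand_in())
E
```

```text
stick 85 [ 645.  -234.4   23.9] slopes [-0. -0.]
oval 232 [660.6 -99.6  21.9] slopes [ 0. -0.]
round 120 [658.2  -1.4  23.9] slopes [-0.  0.]
brick 189 [659.6 114.7  22.1] slopes [0. 0.]
square 94 [657.8 208.3  24.8] slopes [0. 0.]
True 39.475
the job is handed in; nothing more can be done
None
```

All five pieces (brick, oval, round, square and stick) are back in the bins with their outlines, and I handed the job in at 39.5 s.

- **Pieces:** in the last scene-camera check each top surface is level. Measured heights are 1 to 2 mm above those expected for a piece flat on the bin floor, which is within that camera's error. An earlier wrist view had the brick and oval tops at about 21 mm and the other three at about 23 mm, as expected.
- **Rockers:** both wells are empty and level, with floors at 18 mm and tab tops at 38 mm.
- **Things left alone:** the network finds the jar, bowls and red lid within about 5 mm of where they started, which is its own error. The mug I checked only by eye in the scene picture, where it looks unmoved.
- **Disagreements:**
  - After it was placed, the stick was knocked about 14 mm sideways. It is still flat and inside its bin, so I left it.
  - The oval turned about 7° in the grip, which I corrected before setting it down.
- **Forces:** the highest readings I saw were about 18 to 22 N, while pressing the left brick down. I only read the force at the end of each move.

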